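# Close the leaf jig and draw the plug gauge to its mark

## Task

A plug gauge is stuck snugly in the bored steel block in the blue leaf jig. First press the jig's hinged leaf fully down by its red tab so that it holds the block, then draw the plug gauge straight up by its black handle, without forcing it sideways, until its green band stands wholly clear of the block's mouth while the red band below it is still hidden in the bore. Finish while holding the gauge still there in the gripper, with the leaf still down, never pulling the block out of its nest, never drawing the gauge right out, and leaving the other things on the bench where they are.

Things in the scene. Friction and masses are not known exactly. Their poses are not given: they have to be found in the camera images.
- jig: Leaf jig, screwed down: blue base plate 170x100x12 mm, low nest of dark strips, two blue posts (y = +-36 to 48 mm, x = 51 to 69, z up to 74 mm) with a hinge. Origin: underside of the plate on the bench, on the bore's axis; x from the bore to the hinge (roughly away from the robot), z up. Hinge axis along y at x = +60 mm, z = 66.5 mm. The plate reaches from x = -80 to +90 mm.
- leaf (a joint): Hinge angle (rad) of the leaf, an aluminium frame 64 mm wide, 10 mm thick, red tab at its free end. 0 = down on the block (top face at z = 71.5 mm of the jig); grows to 1.6 as it swings up toward the hinge side; starts at 0.7 to 1.2. Stiff: stays where left, takes about 6 N at the tab, square to it. Its window (42 mm wide, 20 to 125 mm from the hinge axis) passes freely round the plug.
- leaf_tab (a point): Centre of the upper (outer) face of the red tab, 24x40 mm, 150 mm from the hinge axis and 5 mm outside the leaf's middle plane; turns with the leaf: x toward the hinge along the leaf, z out of the upper face.
- bush_block: Loose steel block 60x60x48 mm, 0.3 kg, in the nest (underside 12 mm above the bench). Origin: centre of its underside, z up. Upright blind bore, 21 mm diameter, 45 mm deep, mouth in the top face (z = 48 mm; 60 mm above the bench). Two sprung brass shoes in the bore hold the plug with a drag of 6 to 10 N: with the leaf up the block would come up with the plug.
- plug: Plug gauge, 0.16 kg, upright in the bore, tip on its floor (45 mm below the mouth). Origin: centre of the tip, z up its axis. Steel shank 20 mm diameter, z = 0 to 57 mm; red band z = 6 to 14, green band z = 26 to 33, both in the bore at the start; round black handle 26 mm diameter, z = 57 to 107 mm. Rise: green clear of the mouth at 19 mm, red appears at 31 mm, right out at 45 mm.
- plug_grip (a point): Centre of the plug's black handle, on its axis, 82 mm above the tip (97 mm above the bench at the start); axes as the plug.
- the_hand_brush: Bystander: bench brush, wood, 219 mm long, lying at the back. Origin: underside, middle.
- gauge_block: Bystander: grey stepped slot gauge, 18x64x24 mm, lying at the left. Origin: underside, middle.
- pencil: Bystander: yellow pencil, 136 mm, lying at the left. Origin: underside, middle.
- caliper: Bystander: vernier caliper, 200 mm, lying at the front left. Origin: underside, middle.
- dish: Bystander: blue dish with slate discs in it, 97 mm across, 29 mm high, at the back right. Origin: underside, middle.

How it is judged:
By the outcome, as a careful person would: the job done as asked, in the order asked, and still so for the second after the job is handed in, while the arm keeps its last pose, push and grip.
It also fails if it takes over 48 s, if anything falls off the work surface, if the arm or the gripper's body presses on something with over 40 N, if the wrist force passes 120 N, or if a joint passes its speed limit or range.

## Robot

A 6-joint arm with a two-finger parallel gripper is mounted at the origin on a cart in front of the work surface, level with it; the furniture and walls round the work are solid. World frame = base frame: x ahead of the robot, y to its left, z up, the work surface at z = 0. Lengths are in m, angles in rad, forces in N, time in s.
With the tool pointing down it reaches from about 0.3 to 0.75 m from the base axis. Payload 8.5 kg.
Tool frame: the origin (TCP) lies at the very end of the fingers, on their centre line; the grasp point (between the pads) lies 19 mm behind it; z points along the fingers, y is the direction in which the jaws open and shut (so a half turn about z gives the same grasp; the last joint's range is limited). The gripper opens to 88 mm and grips with 3 to 60 N. Pads are 18 mm wide; open, the fingers measure 123 mm over their backs; the gripper's body (75 mm by 187 mm) begins 45 mm behind the grasp point.
Start: joints at [0.931, 0.381, 1.297, -0, 1.464, -0.215], TCP at [0.227, 0.501, 0.239] pointing down, gripper open.
Joint ranges: [-3.11, 3.11], [-0.89, 2.33], [0.22, 2.48], [-1.42, 4.56], [0.17, 2.85], [-2.88, 2.88]. Speed limits (rad/s): [2.39, 2.39, 3.14, 3.14, 3.14, 3.14].

## Interface

Orientations are given as a unit quaternion [w, x, y, z].
In Python, from plant import bot gives the robot as it stands. The module is installed in compiled form; this text tells all that it offers.
- The arm moves only by the tool send_rows, never from a script. Its argument "increments" is a list of rows, each a list of 7 numbers: the turn, a rotation vector about the world's x, y, z in degrees, then the shift along the world's x, y, z in m, then the finger opening in m, from 0 to 0.0881. In form: [[ax, ay, az, tx, ty, tz, hand], ...]. A call has 1 to 5 rows; each row shifts and turns the commanded pose from where the row before left it; what a row does not reach is not made up. A row lasts 1/10 s, in which the tool goes at most 50 mm and 8.59 degrees, less where a joint would pass 70% of its speed; a pose out of reach is approached as far as the arm can. A call with a gripper value outside its range is refused whole. The fingers move at their own pace and stop on an object; "force" is the grip in N (left out, the last holds). Time passes only in rows, so rows that do not move let the fingers close. It gives the time, the measured TCP pose, the force and the opening at its end, in the units of the state.
- bot.read_state(): the state, without advancing time (a new reading comes with each control period).
- bot.get_image(name): name is "scene" or "top" or "wrist"; returns a dict with "frame" (480x640x3 uint8, blue, green, red), "camera_matrix" (3x3 intrinsics, pixels), "cam_to_world" (4x4, takes a point from camera to world coordinates); the wrist camera has in their place "T_tool_cam" (4x4, takes a point from camera to tool coordinates, whose origin is the TCP and whose axes are the flange's). Camera axes: x right, y up, looking along -z (the intrinsics and any distortion apply to the point x, -y, -z); pixel columns grow to the right and rows downward; lengths in m; the calibration is good to about 2 mm. A picture is of the moment at which its call begins: read the wrist's pose just before it. There is no depth.
- bot.close_job(): hands the job in, once; it reports no verdict.
The state is a dict: "time": time; "joint_positions": joint angles; "joint_velocities": joint speeds; "joint_efforts": joint torques, N m; "tcp_pos": TCP position; "orientation": TCP orientation; "wrist_force": force on the tool from outside, world axes, zero at the start; "ft_torque": the same for the moment, N m; "opening": finger opening in m.
Only numpy, scipy, OpenCV 4.12 (cv2) and the standard library are available. Lean on these libraries where they do the work, as an engineer would, in place of code of your own. Each camera call takes 0.05 s, during which the arm holds its last target.

## Working session

There is one attempt and no reset: what is moved stays moved. The work goes in short steps, Python scripts to look and compute and a tool call to move; the robot and the scene stay as the last step left them, time stands still between calls to the robot, and variables do not carry over. Pictures are saved under pics/ and viewed, and the job is handed in when it is done.

Besides the shell and the picture viewer there is one more tool, called after ">>>" by a JSON object that holds its "fn" and its "kwargs", one argument or row to a line. send_rows: Moves the arm, as the interface text tells. Its arguments: {"type":"object","properties":{"increments":{"type":"array"},"force":{"type":"number"}},"required":["increments"]}

```bash
mkdir -p pics; ls
python3 - <<'E'
from plant import bot
import cv2
s=bot.read_state(); print(s)
for n in ("scene","top","wrist"):
    d=bot.get_image(n); cv2.imwrite(f"pics/{n}0.png",d["frame"])
    print(n,d.keys()); print(d["camera_matrix"]); print(d.get("cam_to_world",d.get("T_tool_cam")))
    for k in d:
        if 'dist' in k: print(k,d[k])
E
```

```text
pics
{'time': 0.0, 'joint_positions': array([ 9.30733270e-01,  3.81202147e-01,  1.29824956e+00, -4.96585944e-05,
        1.46362213e+00, -2.15307139e-01]), 'joint_velocities': array([-0.00073977, -0.00095252,  0.00115936, -0.00047092,  0.00129069,
        0.00023901]), 'joint_efforts': array([-7.74322125e-04, -4.37922478e+01, -2.24564177e+01,  7.12685636e-02,
        3.51566635e-02, -8.05730770e-05]), 'tcp_pos': array([0.22649649, 0.50088403, 0.23813826]), 'orientation': array([-2.84709381e-04,  2.10782354e-01,  9.77532736e-01, -6.84121457e-04]), 'wrist_force': array([-0.06983345, -0.51267309, -0.25233292]), 'ft_torque': array([0.04006915, 0.00549301, 0.03999783]), 'opening': 0.08810181706736996}
scene dict_keys(['frame', 'camera_matrix', 'cam_to_world'])
[[548.36785059   0.         329.1326486 ]
 [  0.         548.36785059 236.34522267]
 [  0.           0.           1.        ]]
[[ 0.70028578  0.35620865 -0.61863981 -0.33338008]
 [-0.71340925  0.38009224 -0.58870801 -0.71278359]
 [ 0.02543731  0.85360722  0.52029574  0.83138631]
 [ 0.          0.          0.          1.        ]]
top dict_keys(['frame', 'camera_matrix', 'cam_to_world'])
[[487.28322178   0.         310.66833408]
 [  0.         487.28322178 235.03728939]
 [  0.           0.           1.        ]]
[[-0.01735929  0.98773143 -0.15519434  0.37171796]
 [-0.9994962  -0.01301799  0.02894607  0.12960524]
 [ 0.02657062  0.15561864  0.98745979  1.08970806]
 [ 0.          0.          0.          1.        ]]
wrist dict_keys(['frame', 'camera_matrix', 'T_tool_cam'])
[[347.68301572   0.         318.37299012]
 [  0.         347.68301572 240.13038247]
 [  0.           0.           1.        ]]
[[-1.81847168e-04  9.56533878e-01  2.91621171e-01  7.53576636e-02]
 [ 9.99999919e-01  6.89582484e-05  3.97386281e-04  6.04814020e-04]
 [ 3.60003755e-04  2.91621220e-01 -9.56533813e-01 -1.45627664e-01]
 [ 0.00000000e+00  0.00000000e+00  0.00000000e+00  1.00000000e+00]]
```

View pics/scene0.png

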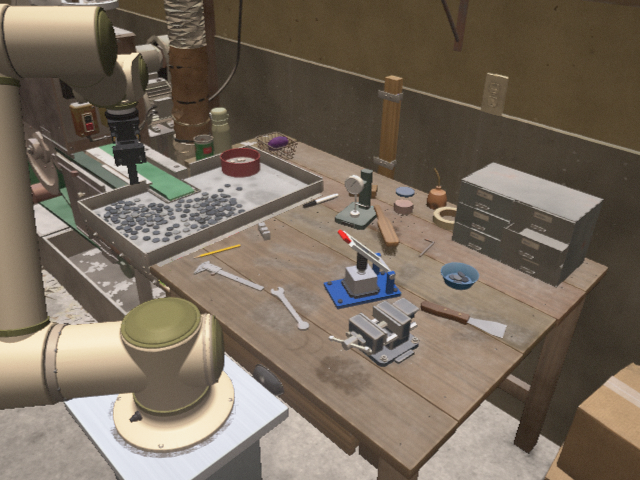

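View pics/top0.png

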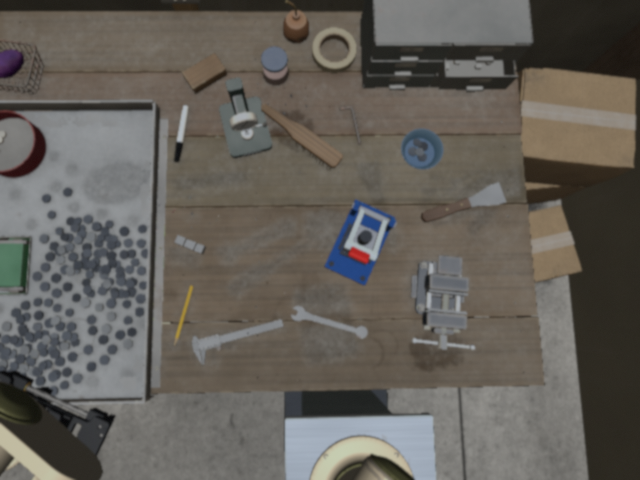

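View pics/wrist0.png

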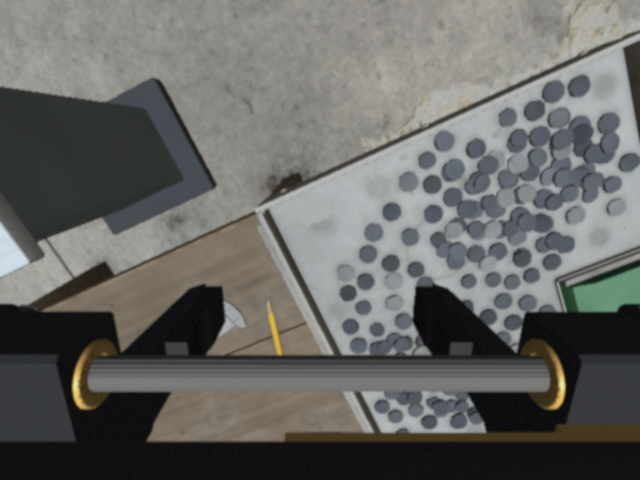

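The jig is on the bench ahead, at top ≈(360,242), with its red tab at top ≈(358,256) and scene ≈(345,237). The vise is to its right. Next I'll measure it.

```bash
cat > h.py <<'E'
import numpy as np,cv2
from plant import bot
def ray(d,u,v,T=None):
    K=d["camera_matrix"]; T=d["cam_to_world"] if T is None else T
    r=np.array([(u-K[0,2])/K[0,0],-(v-K[1,2])/K[1,1],-1.]); r=T[:3,:3]@r
    return T[:3,3].copy(),r/np.linalg.norm(r)
def onz(d,u,v,z,T=None):
    o,r=ray(d,u,v,T); return o+r*(z-o[2])/r[2]
def tri(a,b):
    (o1,r1),(o2,r2)=a,b
    t=np.linalg.lstsq(np.c_[r1,-r2],o2-o1,rcond=None)[0]
    p,q=o1+t[0]*r1,o2+t[1]*r2; return (p+q)/2,np.linalg.norm(p-q)
def proj(d,p,T=None):
    T=d["cam_to_world"] if T is None else T
    K=d["camera_matrix"]; c=T[:3,:3].T@(np.asarray(p)-T[:3,3])
    return K[0,2]+K[0,0]*c[0]/-c[2],K[1,2]+K[1,1]*c[1]/c[2]
def wristT(d,s):
    from scipy.spatial.transform import Rotation as R
    q=s["orientation"]; T=np.eye(4); T[:3,:3]=R.from_quat([q[1],q[2],q[3],q[0]]).as_matrix(); T[:3,3]=s["tcp_pos"]
    return T@d["T_tool_cam"]
def masks(f):
    h=cv2.cvtColor(f,cv2.COLOR_BGR2HSV)
    red=(((h[...,0]<6)|(h[...,0]>174))&(h[...,1]>190)&(h[...,2]>120)).astype(np.uint8)
    blue=((h[...,0]>105)&(h[...,0]<125)&(h[...,1]>170)&(h[...,2]>60)).astype(np.uint8)
    return red,blue
def blob(m):
    n,l,st,c=cv2.connectedComponentsWithStats(m); 
    i=1+np.argmax(st[1:,4]); return c[i],st[i],l==i
E
python3 - <<'E'
from h import *
D={}
for n in("top","scene"):
    d=D[n]=bot.get_image(n); r,b=masks(d["frame"])
    c,st,m=blob(r); D[n+'r']=c; print(n,"red",c,st, cv2.minAreaRect(np.argwhere(m)[:,::-1].astype(np.float32)))
    c,st,m=blob(b); print("blue",c,st)
    rc=cv2.minAreaRect(np.argwhere(m)[:,::-1].astype(np.float32)); print(rc)
    if n=="top":
        for p in cv2.boxPoints(rc): print(p,onz(d,*p,0.012))
    x,y=(300,190) if n=="top" else (310,220)
    cv2.imwrite(f"pics/{n}z.png",cv2.resize(d["frame"][y:y+100,x:x+130],None,fx=6,fy=6,interpolation=cv2.INTER_CUBIC))
print(tri(ray(D["top"],*D["topr"]),ray(D["scene"],*D["scener"])))
E
```

```text
top red [358.88034188 255.17948718] [350 249  18  13 117] ((358.70001220703125, 255.10000610351562), (18.335756301879883, 6.7082037925720215), 26.56505012512207)
blue [348.55687831 258.42724868] [329 202  44  80 756]
((359.4902648925781, 242.18780517578125), (41.556602478027344, 70.89068603515625), 24.77513885498047)
[325.77075 265.66342] [0.4718473  0.06567786 0.012     ]
[355.4781  201.29755] [ 0.61728278 -0.00508536  0.012     ]
[393.20978 218.71219] [ 0.57601235 -0.08939618  0.012     ]
[363.50244 283.07806] [ 0.43200181 -0.01701114  0.012     ]
scene red [342.68085106 234.76595745] [338 230  12  11  47] ((343.5000305175781, 235.50003051757812), (14.142135620117188, 4.242640495300293), 45.0)
blue [381.41071429 285.47619048] [370 274  19  25 168]
((378.0247497558594, 285.75958251953125), (23.228227615356445, 18.108537673950195), 84.5596694946289)
(array([0.47513441, 0.01263209, 0.17537957]), np.float64(0.0013037282321504324))
```

View pics/topz.png

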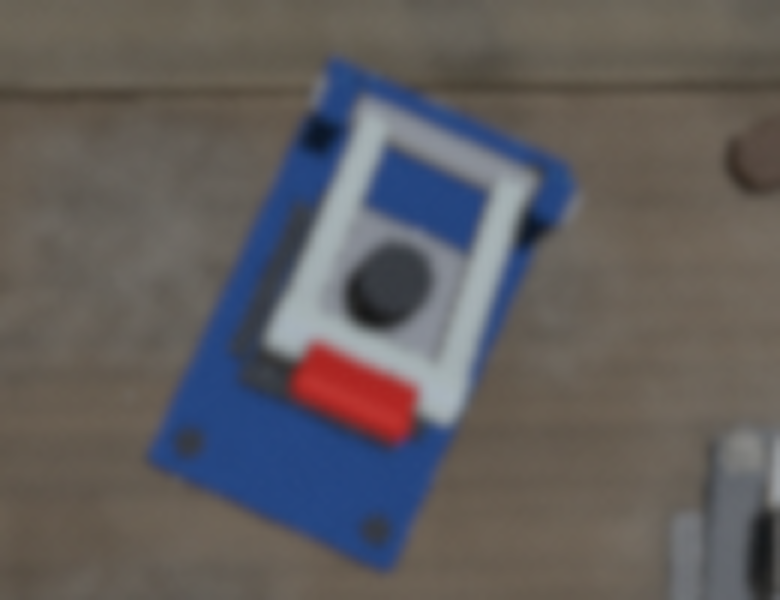

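View pics/scenez.png

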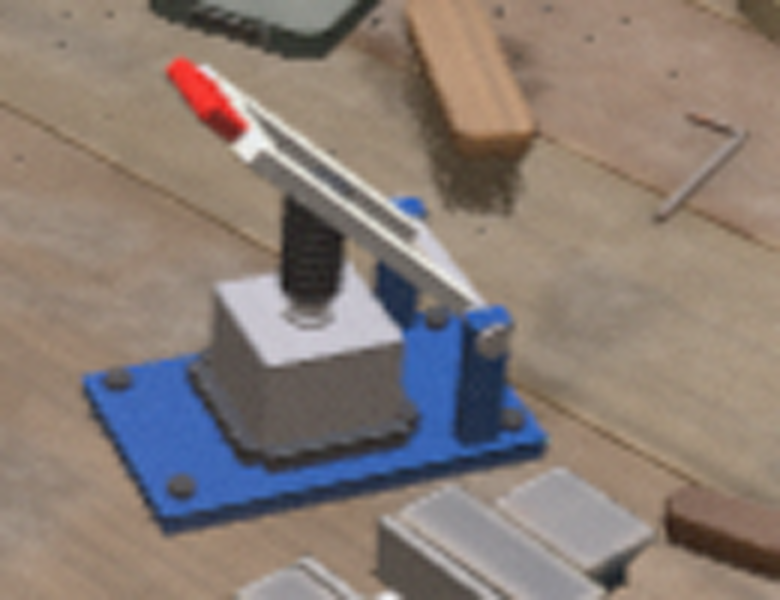

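>>> {"fn": "send_rows", "kwargs": {
  "increments": [
    [0,0,0,0.01,-0.018,0.012,0.088],
    [0,0,0,0.02,-0.036,0.012,0.088],
    [0,0,0,0.02,-0.036,0.012,0.088],
    [0,0,0,0.02,-0.036,0.012,0.088],
    [0,0,0,0.02,-0.036,0.012,0.088]
  ],
  "force": 10
}}

```text
time: 0.75
tcp_pos: [0.317, 0.3376, 0.2992]
orientation: [0.0, 0.211, 0.978, -0.0]
wrist_force: [0.4, 0.3, -0.3]
opening: 0.0882
```

>>> {"fn": "send_rows", "kwargs": {
  "increments": [
    [0,0,0,0.02,-0.036,0,0.088],
    [0,0,0,0.02,-0.036,0,0.088],
    [0,0,0,0.02,-0.036,0,0.088],
    [0,0,0,0.02,-0.036,0,0.088],
    [0,0,0,0.02,-0.036,0,0.088]
  ]
}}

```text
time: 1.25
tcp_pos: [0.4171, 0.1575, 0.2988]
orientation: [0.0, 0.211, 0.978, 0.0]
wrist_force: [1.0, 0.4, -0.7]
opening: 0.0879
```

>>> {"fn": "send_rows", "kwargs": {
  "increments": [
    [0,0,0,0.02,-0.036,0,0.088],
    [0,0,0,0.02,-0.036,0,0.088],
    [0,0,0,0.02,-0.036,0,0.088],
    [0,0,0,0.02,-0.036,0,0.088],
    [0,0,0,0.01,-0.02,0,0.088]
  ]
}}

```text
time: 1.75
tcp_pos: [0.5077, -0.0075, 0.2983]
orientation: [-0.0, 0.212, 0.977, -0.0]
wrist_force: [0.7, 0.4, -0.8]
opening: 0.0882
```

>>> {"fn": "send_rows", "kwargs": {
  "increments": [
    [0,0,0,0,0,0,0.088],
    [0,0,0,0,0,0,0.088]
  ]
}}

```text
time: 1.95
tcp_pos: [0.5064, -0.0046, 0.2986]
orientation: [-0.0, 0.211, 0.977, 0.0]
wrist_force: [-0.2, 0.3, 0.4]
opening: 0.0881
```

Run:
```python
from h import *
s=bot.read_state(); print(s["time"],s["tcp_pos"],s["orientation"],s["wrist_force"],s["joint_positions"])
d=bot.get_image("wrist"); cv2.imwrite("pics/w1.png",d["frame"]); T=wristT(d,s)
import pickle; pickle.dump((d,T,s),open("w1.pkl","wb"))
```

```text
1.95 [ 0.50639542 -0.004645    0.29856042] [-3.27190552e-04  2.11103081e-01  9.77463739e-01  1.46895428e-04] [-0.22998869  0.30576907  0.40608522] [-2.43467526e-01  2.65637520e-01  1.29584142e+00  2.73537130e-04
  1.58077682e+00 -1.38885451e+00]
```

View pics/w1.png

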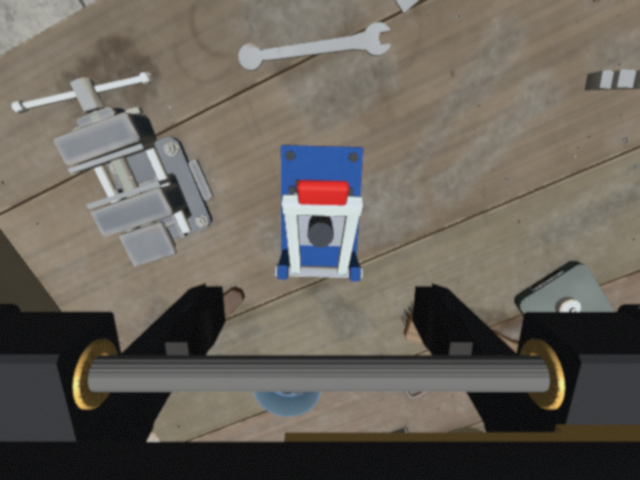

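The wrist view shows the jig nearly square to the tool: red tab at (322,192), handle at (320,230), posts at (282,272) and (356,272).

Run:
```python
from h import *
import pickle
d,T,s=pickle.load(open("w1.pkl","rb")); f=d["frame"]
cv2.imwrite("pics/w1z.png",cv2.resize(f[135:290,260:380],None,fx=5,fy=3.8,interpolation=cv2.INTER_CUBIC)) if 0 else cv2.imwrite("pics/w1z.png",cv2.resize(f[138:288,255:385],None,fx=4,fy=4,interpolation=cv2.INTER_CUBIC))
h=cv2.cvtColor(f,cv2.COLOR_BGR2HSV)
r,b=masks(f); cr,st,m=blob(r); print("red",cr,st)
n=b.copy(); n[:140]=0;n[290:]=0
# plate edges from rows 155-175 (left/right) and columns
L=[];R=[]
for y in range(150,262,4):
    xs=np.where(n[y,260:390])[0]+260
    if len(xs): print(y,xs.min(),xs.max(),end=' | ')
print()
for x in range(284,362,6):
    ys=np.where(n[140:290,x])[0]+140; print(x,ys.min(),end=' | ')
D={k:bot.get_image(k) for k in("top","scene")}
P=[]
for k in D:
    c,_,_=blob(masks(D[k]["frame"])[0]); P.append((k,c)); 
W=ray(d,*cr,T)
for k,c in P: print(k,tri(W,ray(D[k],*c)))
```

```text
red [322.23622047 192.27559055] [298 181  50  23 889]
150 282 361 | 154 282 360 | 158 282 360 | 162 283 360 | 166 283 359 | 170 283 359 | 174 283 359 | 178 282 359 | 182 283 358 | 186 283 359 | 190 282 358 | 194 354 358 | 226 283 283 | 230 283 283 | 234 283 284 | 238 283 284 | 242 283 285 | 246 283 285 | 250 284 354 | 254 302 337 | 258 302 336 | 
284 147 | 290 147 | 296 147 | 302 147 | 308 147 | 314 148 | 320 148 | 326 148 | 332 148 | 338 148 | 344 148 | 350 148 | 356 149 | Traceback (most recent call last):
  File "<stdin>", line 19, in <module>
  File "h.py", line 28, in blob
    i=1+np.argmax(st[1:,4]); return c[i],st[i],l==i
        ~~~~~~~~~^^^^^^^^^^
    return _wrapfunc(a, 'argmax', axis=axis, out=out, **kwds)
    return bound(*args, **kwds)
ValueError: attempt to get argmax of an empty sequence
```

View pics/w1z.png

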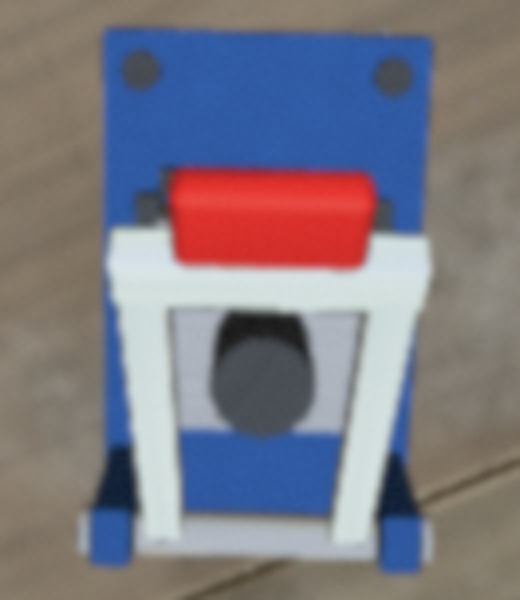

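Run:
```python
from h import *
import pickle
d,T,s=pickle.load(open("w1.pkl","rb"))
a=onz(d,281.0,145.3,.012,T);b=onz(d,363.3,147.3,.012,T); print("front",a,b,np.linalg.norm(a-b))
v=(a-b)[:2]; print("handle",onz(d,320.5,234.5,.122,T))
v=(b-a)[:2]; v/=np.linalg.norm(v); print(v)
# image right = robot's right? 
yj=-v if 0 else v
print("edge az",np.degrees(np.arctan2(*v[::-1])))
# posts tops
pl=onz(d,255+(92+133)/8,138+(508+568)/8,.074,T); pr=onz(d,255+(382+421)/8,138+(515+573)/8,.074,T)
print("posts",pl,pr,np.linalg.norm(pl-pr)); v2=(pr-pl)[:2]; print(np.degrees(np.arctan2(*v2[::-1])))
mid=(a+b)/2;m2=(pl+pr)/2; w=(m2-mid)[:2]; print("mid-axis",np.degrees(np.arctan2(*w[::-1])),np.linalg.norm(w),"(exp .140)")
u=w/np.linalg.norm(w); print("bore from front",mid[:2]+.08*u,"bore from posts",m2[:2]-.06*u)
S,Tp=bot.get_image("scene"),bot.get_image("top")
W=ray(d,322.2,192.3,T)
print(tri(W,ray(S,343,235.2)),tri(W,ray(Tp,358.9,255.2)))
```

```text
front [ 0.43093508 -0.0191516   0.012     ] [0.47385346 0.06991202 0.012     ] 0.09886513666625744
handle [ 0.52299285 -0.00936735  0.122     ]
[0.43411037 0.90085969]
edge az 64.27130088446881
posts [ 0.55923544 -0.07238889  0.074     ] [0.59510607 0.00227918 0.074     ] 0.08283733330097764
64.34031917233266
mid-axis -25.843070399538696 0.13864186572088388 (exp .140)
bore from front [ 0.52439358 -0.00949241] bore from posts [ 0.52317127 -0.00890039]
(array([0.47765464, 0.0127407 , 0.17321328]), np.float64(0.0029607078316198285)) (array([0.47533523, 0.01316274, 0.18804451]), np.float64(0.002645998132233647))
```

>>> {"fn": "send_rows", "kwargs": {
  "increments": [
    [0,0,-1.4,-0.0193,0.0127,0,0],
    [0,0,0,0,0,-0.03,0],
    [0,0,0,0,0,-0.03,0],
    [0,0,0,0,0,-0.03,0],
    [0,0,0,0,0,0,0]
  ]
}}

```text
time: 2.7
tcp_pos: [0.4857, 0.0087, 0.2061]
orientation: [-0.003, 0.222, 0.975, 0.0]
wrist_force: [-0.3, 0.0, 1.9]
opening: 0.0503
```

>>> {"fn": "send_rows", "kwargs": {
  "increments": [
    [0,0,0,0,0,0,0],
    [0,0,0,0,0,0,0],
    [0,0,0,0,0,0,0]
  ]
}}

```text
time: 3.0
tcp_pos: [0.4879, 0.0078, 0.2101]
orientation: [0.001, 0.223, 0.975, -0.0]
wrist_force: [0.1, 1.0, 0.3]
opening: 0.0257
```

Run:
```python
from h import *
s=bot.read_state(); print(s["time"],s["tcp_pos"],s["orientation"],s["wrist_force"])
a=bot.get_image("scene")["frame"][180:320,280:440]
b=bot.get_image("wrist")["frame"]
cv2.imwrite("pics/a2.png",cv2.resize(a,None,fx=5,fy=4.2)); cv2.imwrite("pics/b2.png",b)
```

```text
3.0 [0.48789777 0.00777888 0.21011391] [ 1.29806204e-03  2.22649155e-01  9.74897774e-01 -8.11513716e-06] [0.08366321 1.00388877 0.34481045]
```

View pics/a2.png

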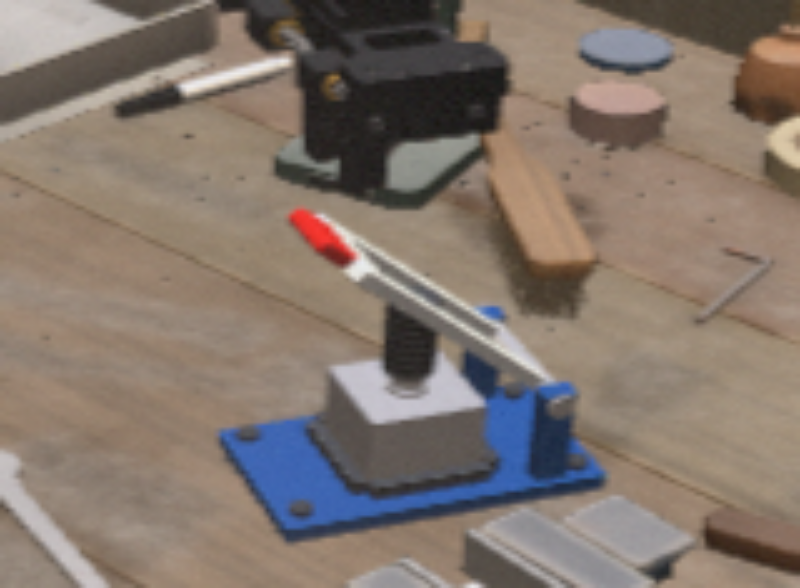

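View pics/b2.png

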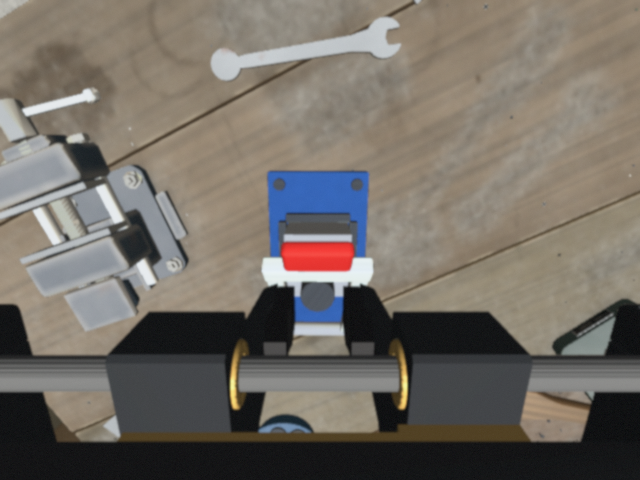

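>>> {"fn": "send_rows", "kwargs": {
  "increments": [
    [0,0,0,0,0,-0.006,0],
    [0,0,0,0,0,-0.006,0],
    [0,0,0,0,0,-0.006,0],
    [0,0,0,0,0,0,0]
  ]
}}

```text
time: 3.5
tcp_pos: [0.4869, 0.0079, 0.1897]
orientation: [-0.001, 0.223, 0.975, 0.0]
wrist_force: [0.9, 0.0, 1.0]
opening: 0.001
```

Run:
```python
from h import *
import pickle
s=bot.read_state(); print(s["time"],s["tcp_pos"],s["wrist_force"],s["opening"])
d=bot.get_image("wrist"); f=d["frame"]; cv2.imwrite("pics/b3.png",f)
T=wristT(d,s); c,st,_=blob(masks(f)[0]); print(c,st)
d0,T0,_=pickle.load(open("w1.pkl","rb"))
u=np.array([.9007,-.4344]);y=np.array([.4344,.9007])
def rel(p): q=p[:2]-[.5232,-.0093]; return q@u,q@y,p[2]
for n,a,b in (("centre",(322.2,192.3),c),):
    p,e=tri(ray(d0,*a,T0),ray(d,*b,T)); print(n,rel(p),e)
print("tcp",rel(s["tcp_pos"]))
```

```text
3.5 [0.48694282 0.00785708 0.18968242] [0.93316107 0.00229688 1.01169373] 0.0009819569886782703
[317.4578564  271.10509886] [ 278  257   80   31 1922]
centre (np.float64(-0.048697443664716934), np.float64(-0.00027886009547911373), np.float64(0.17031064939483914)) 8.397279188374522e-05
tcp (np.float64(-0.0401098754914168), np.float64(-0.00029673437384903365), np.float64(0.18968242476362135))
```

View pics/b3.png

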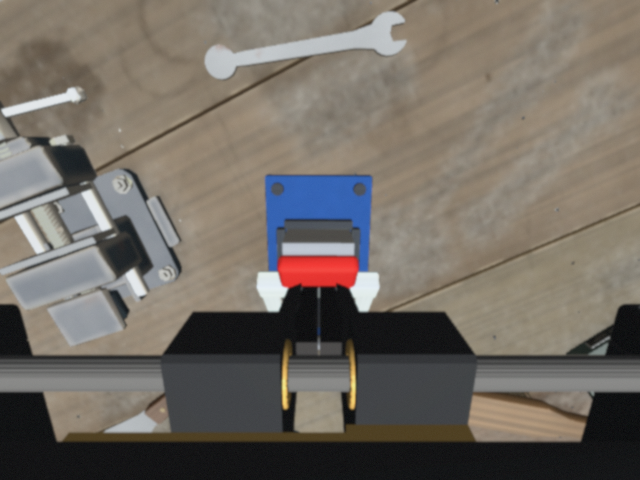

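>>> {"fn": "send_rows", "kwargs": {
  "increments": [
    [0,0,0,0,0,-0.008,0],
    [0,0,0,0,0,-0.006,0],
    [0,0,0,0,0,-0.004,0],
    [0,0,0,0,0,-0.002,0],
    [0,0,0,0,0,0,0]
  ]
}}

```text
time: 4.05
tcp_pos: [0.488, 0.0076, 0.1709]
orientation: [0.001, 0.223, 0.975, -0.0]
wrist_force: [1.5, 0.1, 3.1]
opening: 0.0003
```

>>> {"fn": "send_rows", "kwargs": {
  "increments": [
    [0,0,0,-0.0038,0.0018,-0.005,0],
    [0,0,0,-0.0038,0.0018,-0.005,0],
    [0,0,0,-0.0038,0.0018,-0.005,0]
  ]
}}

```text
time: 4.35
tcp_pos: [0.4767, 0.013, 0.156]
orientation: [0.001, 0.223, 0.975, 0.0]
wrist_force: [2.8, -1.1, 4.1]
opening: 0.0003
```

>>> {"fn": "send_rows", "kwargs": {
  "increments": [
    [0,0,0,-0.0036,0.0017,-0.0064,0],
    [0,0,0,-0.0036,0.0017,-0.0064,0],
    [0,0,0,-0.0036,0.0017,-0.0064,0]
  ]
}}

```text
time: 4.65
tcp_pos: [0.4657, 0.0183, 0.1366]
orientation: [0.001, 0.223, 0.975, 0.0]
wrist_force: [3.5, 0.3, 3.3]
opening: 0.0002
```

>>> {"fn": "send_rows", "kwargs": {
  "increments": [
    [0,0,0,-0.0027,0.0013,-0.0069,0],
    [0,0,0,-0.0027,0.0013,-0.0069,0],
    [0,0,0,-0.0027,0.0013,-0.0069,0]
  ]
}}

```text
time: 4.95
tcp_pos: [0.4576, 0.0223, 0.1157]
orientation: [0.001, 0.223, 0.975, 0.0]
wrist_force: [3.8, 0.2, 3.8]
opening: 0.0006
```

Run:
```python
from h import *
s=bot.read_state(); print(s["time"],s["tcp_pos"],s["wrist_force"])
a=bot.get_image("scene")["frame"][180:320,280:440]
cv2.imwrite("pics/a4.png",cv2.resize(a,None,fx=5,fy=4.2))
```

```text
4.95 [0.45756431 0.0222587  0.1157233 ] [3.77247315 0.22375822 3.78429952]
```

View pics/a4.png

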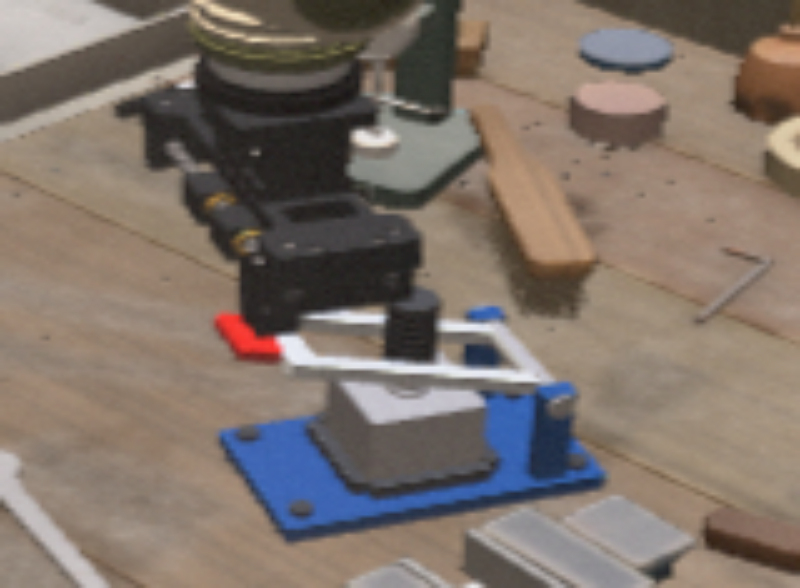

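>>> {"fn": "send_rows", "kwargs": {
  "increments": [
    [0,0,0,-0.0026,0.0013,-0.0072,0],
    [0,0,0,-0.0026,0.0013,-0.0072,0],
    [0,0,0,-0.0026,0.0013,-0.0072,0]
  ]
}}

```text
time: 5.3
tcp_pos: [0.4499, 0.0258, 0.0941]
orientation: [0.001, 0.223, 0.975, -0.0]
wrist_force: [4.4, -1.2, 4.1]
opening: 0.0007
```

>>> {"fn": "send_rows", "kwargs": {
  "increments": [
    [0,0,0,-0.0013,0.0006,-0.0075,0],
    [0,0,0,-0.0013,0.0006,-0.0075,0],
    [0,0,0,-0.0005,0.0002,-0.004,0]
  ]
}}

```text
time: 5.6
tcp_pos: [0.4459, 0.0276, 0.0745]
orientation: [-0.0, 0.223, 0.975, 0.0]
wrist_force: [3.9, -1.1, 4.5]
opening: 0.0005
```

>>> {"fn": "send_rows", "kwargs": {
  "increments": [
    [0,0,0,0,0,-0.0015,0],
    [0,0,0,0,0,-0.0015,0]
  ]
}}

```text
time: 5.8
tcp_pos: [0.4458, 0.0276, 0.0721]
orientation: [-0.001, 0.223, 0.975, 0.0]
wrist_force: [1.1, -0.1, 5.9]
opening: 0.0005
```

>>> {"fn": "send_rows", "kwargs": {
  "increments": [
    [0,0,0,0,0,-0.001,0],
    [0,0,0,0,0,-0.001,0]
  ]
}}

```text
time: 6.0
tcp_pos: [0.4457, 0.0277, 0.0702]
orientation: [-0.001, 0.223, 0.975, 0.0]
wrist_force: [1.0, -1.0, 5.8]
opening: 0.0003
```

>>> {"fn": "send_rows", "kwargs": {
  "increments": [
    [0,0,0,0,0,-0.001,0],
    [0,0,0,0,0,0,0]
  ]
}}

```text
time: 6.2
tcp_pos: [0.4457, 0.0277, 0.0693]
orientation: [-0.0, 0.223, 0.975, 0.0]
wrist_force: [0.8, -0.5, 6.1]
opening: 0.0005
```

>>> {"fn": "send_rows", "kwargs": {
  "increments": [
    [0,0,0,0,0,-0.001,0],
    [0,0,0,0,0,-0.001,0],
    [0,0,0,0,0,0,0]
  ]
}}

```text
time: 6.5
tcp_pos: [0.4458, 0.0277, 0.0689]
orientation: [0.0, 0.223, 0.975, -0.0]
wrist_force: [-5.1, 0.4, 31.3]
opening: 0.0007
```

Run:
```python
from h import *
s=bot.read_state(); print(s["time"],s["tcp_pos"],s["wrist_force"])
a=bot.get_image("scene")["frame"][180:320,280:440]
cv2.imwrite("pics/a5.png",cv2.resize(a,None,fx=5,fy=4.2))
cv2.imwrite("pics/b5.png",bot.get_image("wrist")["frame"])
```

```text
6.5 [0.44578744 0.02765843 0.06892474] [-5.1100609   0.42393264 31.31412446]
```

View pics/a5.png

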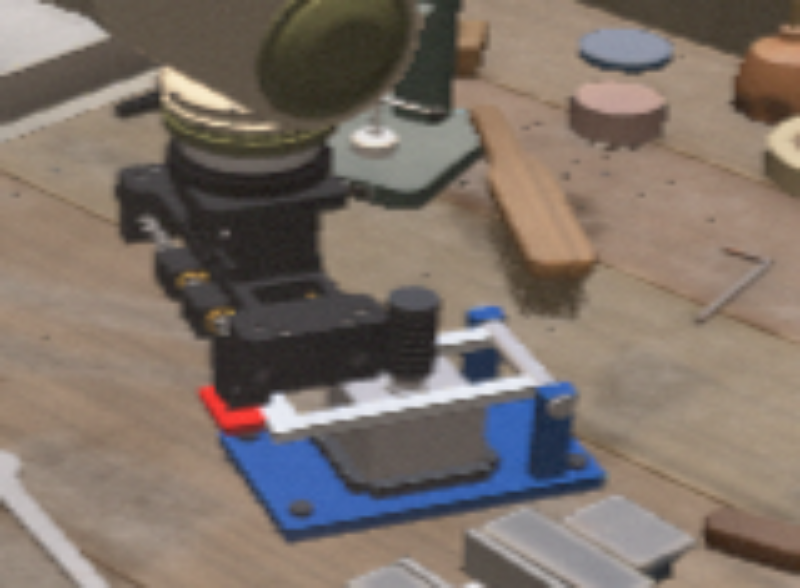

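View pics/b5.png

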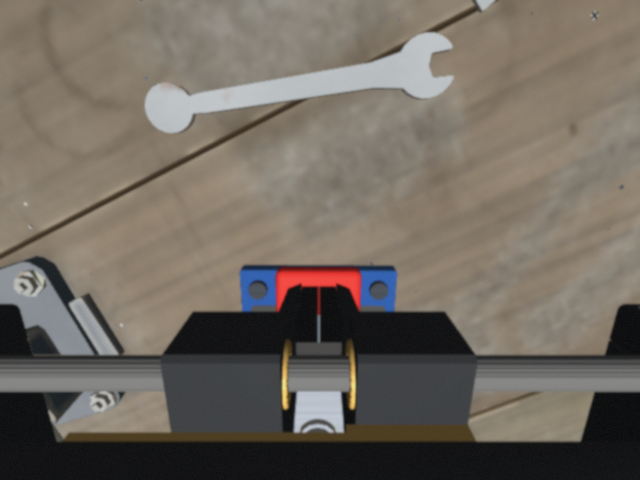

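>>> {"fn": "send_rows", "kwargs": {
  "increments": [
    [0,0,0,0,0,0.005,0],
    [0,0,0,0,0,0.025,0],
    [0,0,0,0,0,0.04,0.02],
    [0,0,0,0,0,0.04,0.07],
    [0,0,0,0,0,0.03,0.07]
  ]
}}

```text
time: 7.1
tcp_pos: [0.4451, 0.0279, 0.2087]
orientation: [-0.001, 0.223, 0.975, 0.0]
wrist_force: [-0.4, -0.5, -0.1]
opening: 0.0221
```

>>> {"fn": "send_rows", "kwargs": {
  "increments": [
    [0,0,0,0.0174,-0.0083,0.015,0.07],
    [0,0,0,0.03,-0.0145,0,0.07],
    [0,0,0,0.03,-0.0145,0,0.07],
    [0,0,0,0,0,0,0.07],
    [0,0,0,0,0,0,0.07]
  ]
}}

```text
time: 7.6
tcp_pos: [0.5225, -0.0095, 0.221]
orientation: [-0.002, 0.223, 0.975, 0.0]
wrist_force: [0.3, 0.2, 0.1]
opening: 0.0625
```

Run:
```python
from h import *
import pickle
s=bot.read_state(); print(s["time"],s["tcp_pos"],s["orientation"],s["wrist_force"],s["opening"])
d=bot.get_image("wrist"); T=wristT(d,s); pickle.dump((d,T,s),open("w6.pkl","wb"))
cv2.imwrite("pics/b6.png",d["frame"])
a=bot.get_image("scene")["frame"][200:320,300:430]
cv2.imwrite("pics/a6.png",cv2.resize(a,None,fx=5,fy=5))
```

```text
7.6 [ 0.52250285 -0.00951807  0.22103674] [-2.05554530e-03  2.22856251e-01  9.74849145e-01  1.02305117e-04] [0.25490642 0.24949576 0.06164031] 0.06250492771047693
```

View pics/b6.png

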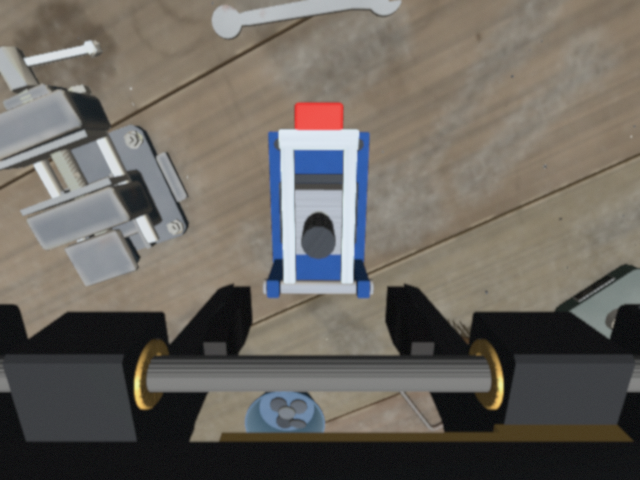

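View pics/a6.png

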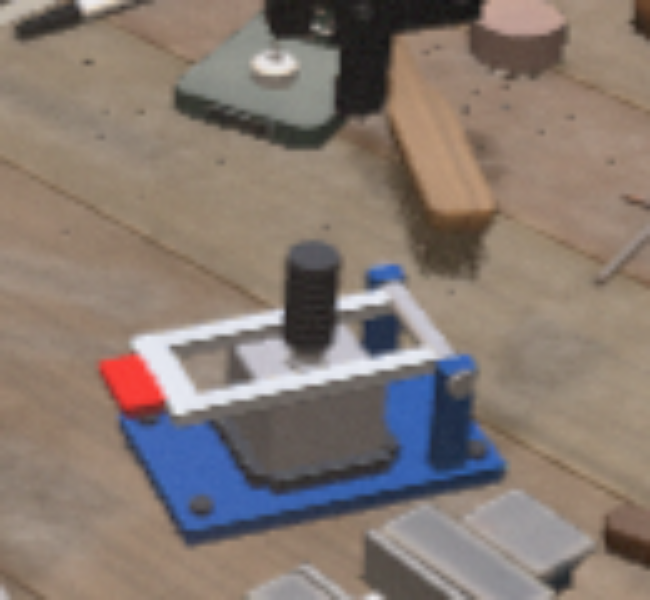

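Scene view: the leaf lies flat on the block (frame corner ≈(336,283)). Wrist view: the handle's top disc is at ≈(318,239). I'll refine its centre.

Run:
```python
from h import *
import pickle
d,T,s=pickle.load(open("w6.pkl","rb")); f=d["frame"]
z=cv2.resize(f[195:275,280:360],None,fx=7,fy=7,interpolation=cv2.INTER_CUBIC)
cv2.imwrite("pics/b6z.png",z)
g=cv2.cvtColor(f,cv2.COLOR_BGR2GRAY)
for y in range(226,258,3):
    r=g[y,296:342]; xs=np.where(r<95)[0]+296; xs=xs[(xs>298)&(xs<340)]
    print(y,xs.min() if len(xs) else None,xs.max() if len(xs) else None)
for v in (236,238,240): print(v,onz(d,318.3,v,.122,T))
```

```text
226 304 332
229 304 332
232 303 333
235 303 333
238 302 334
241 302 334
244 302 333
247 303 332
250 305 331
253 307 329
256 299 339
236 [ 0.51875991 -0.00729036  0.122     ]
238 [ 0.52013605 -0.00795465  0.122     ]
240 [ 0.52151695 -0.00862124  0.122     ]
```

View pics/b6z.png

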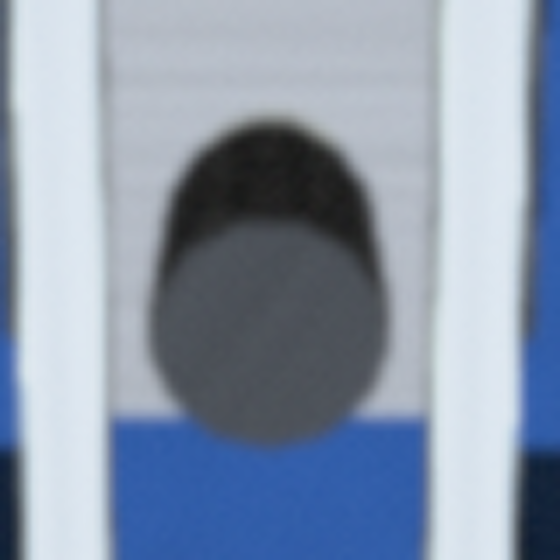

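>>> {"fn": "send_rows", "kwargs": {
  "increments": [
    [0,0,0,0,0,-0.03,0.07],
    [0,0,0,0,0,-0.03,0.07],
    [0,0,0,0,0,-0.03,0.07],
    [0,0,0,0,0,-0.03,0.07],
    [0,0,0,0,0,-0.01,0.07]
  ]
}}

```text
time: 8.2
tcp_pos: [0.5215, -0.0089, 0.0902]
orientation: [-0.003, 0.223, 0.975, 0.0]
wrist_force: [-0.4, 0.0, 0.5]
opening: 0.0698
```

>>> {"fn": "send_rows", "kwargs": {
  "increments": [
    [0,0,0,0,0,-0.01,0.07],
    [0,0,0,0,0,0,0.07],
    [0,0,0,0,0,0,0.05],
    [0,0,0,0,0,0,0.034]
  ]
}}

```text
time: 8.6
tcp_pos: [0.524, -0.0099, 0.0833]
orientation: [0.001, 0.223, 0.975, -0.0]
wrist_force: [-0.9, 0.3, -1.0]
opening: 0.056
```

>>> {"fn": "send_rows", "kwargs": {
  "increments": [
    [0,0,0,0,0,0,0.034],
    [0,0,0,0,0,0,0.034],
    [0,0,0,0,0,0,0.034]
  ]
}}

```text
time: 8.9
tcp_pos: [0.5236, -0.0098, 0.0825]
orientation: [0.0, 0.223, 0.975, -0.0]
wrist_force: [0.1, -0.4, -0.6]
opening: 0.0342
```

Run:
```python
from h import *
s=bot.read_state(); print(s["time"],s["tcp_pos"],s["orientation"],s["wrist_force"],s["ft_torque"],s["opening"])
d=bot.get_image("wrist"); 
cv2.imwrite("pics/b7.png",cv2.resize(d["frame"][200:440,160:480],None,fx=2.4,fy=2.4))
a=bot.get_image("scene")["frame"][200:320,300:430]
cv2.imwrite("pics/a7.png",cv2.resize(a,None,fx=5,fy=5))
```

```text
8.9 [ 0.52364334 -0.00983549  0.08248667] [ 2.02499143e-04  2.22746846e-01  9.74876301e-01 -1.13659323e-05] [ 0.05020805 -0.38853798 -0.5842899 ] [0.03519669 0.00257698 0.00051239] 0.03424842468962883
```

View pics/b7.png

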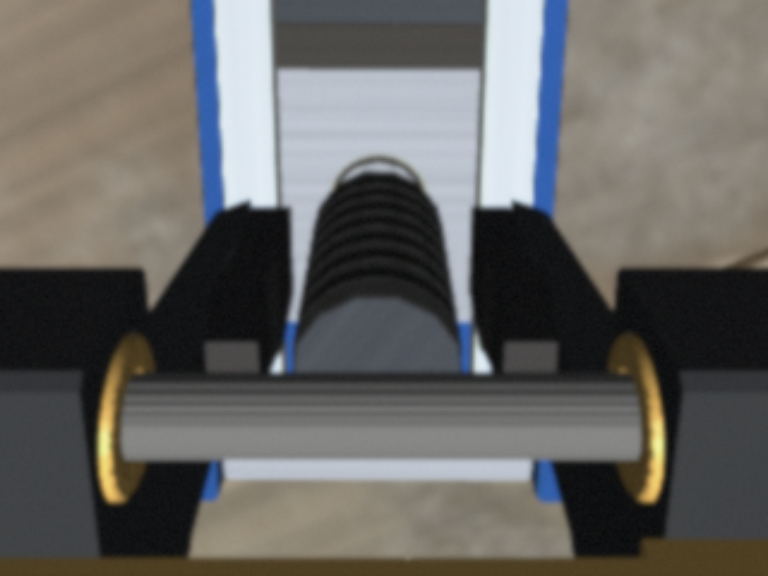

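View pics/a7.png

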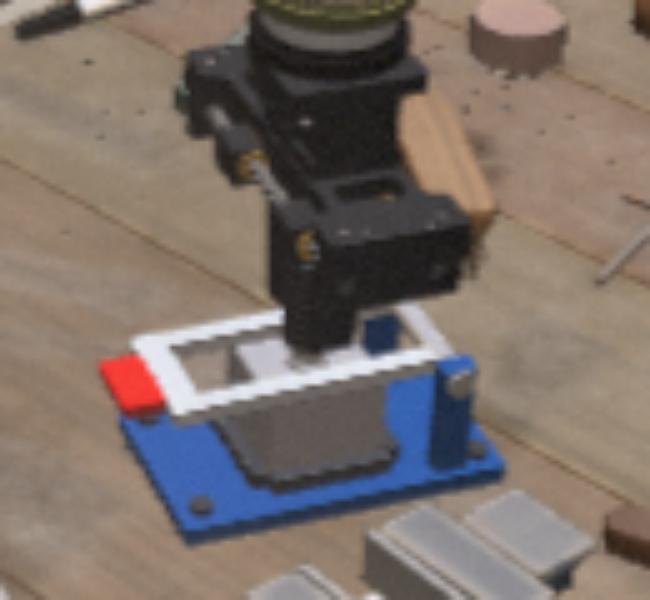

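The jaws (inner faces at zoomed columns 290 and 473) are centred on the handle (≈380). Now I'll close softly.

>>> {"fn": "send_rows", "kwargs": {
  "increments": [
    [0,0,0,0,0,0,0.028],
    [0,0,0,0,0,0,0.024],
    [0,0,0,0,0,0,0.02],
    [0,0,0,0,0,0,0.02]
  ],
  "force": 5
}}

```text
time: 9.4
tcp_pos: [0.5235, -0.0099, 0.0823]
orientation: [-0.0, 0.223, 0.975, -0.0]
wrist_force: [-0.3, -0.3, 1.0]
opening: 0.0256
```

>>> {"fn": "send_rows", "kwargs": {
  "increments": [
    [0,0,0,0,0,0,0.02],
    [0,0,0,0,0,0,0.02],
    [0,0,0,0,0,0,0.02]
  ],
  "force": 15
}}

```text
time: 9.7
tcp_pos: [0.5235, -0.0099, 0.0823]
orientation: [-0.0, 0.223, 0.975, -0.0]
wrist_force: [0.0, -1.5, 1.2]
opening: 0.0255
```

Run:
```python
from h import *
s=bot.read_state(); F=s["wrist_force"]; print(s["time"],s["tcp_pos"],F,s["ft_torque"],s["opening"])
print("jig x,y force",F[:2]@[.9007,-.4344],F[:2]@[.4344,.9007])
```

```text
9.7 [ 0.52352979 -0.00986424  0.08225996] [ 0.00407312 -1.53480817  1.24585884] [-0.33121712  0.150813    0.03142618] 0.02554385560805329
jig x,y force 0.6703893337328645 -1.3806323574464592
```

>>> {"fn": "send_rows", "kwargs": {
  "increments": [
    [0,0,0,0,0,0,0.02],
    [0,0,0,0,-0.0002,0,0.02],
    [0,0,0,0,0,0,0.02]
  ],
  "force": 40
}}

```text
time: 10.0
tcp_pos: [0.5235, -0.01, 0.0822]
orientation: [-0.0, 0.223, 0.975, 0.0]
wrist_force: [-1.5, -1.7, 1.5]
opening: 0.0251
```

>>> {"fn": "send_rows", "kwargs": {
  "increments": [
    [0,0,0,0,0,0.001,0.02],
    [0,0,0,0,0,0.001,0.02],
    [0,0,0,0,0,0.001,0.02]
  ]
}}

```text
time: 10.3
tcp_pos: [0.5231, -0.0098, 0.0845]
orientation: [-0.001, 0.223, 0.975, 0.0]
wrist_force: [0.3, -1.2, -9.7]
opening: 0.0251
```

>>> {"fn": "send_rows", "kwargs": {
  "increments": [
    [0,0,0,0,0,0.002,0.02],
    [0,0,0,0,0,0.002,0.02],
    [0,0,0,0,0,0.002,0.02],
    [0,0,0,0,0,0.001,0.02],
    [0,0,0,0,0,0,0.02]
  ]
}}

```text
time: 10.8
tcp_pos: [0.5235, -0.0099, 0.0925]
orientation: [0.0, 0.223, 0.975, 0.0]
wrist_force: [-1.5, -0.7, -6.6]
opening: 0.0252
```

Run:
```python
from h import *
s=bot.read_state(); F=s["wrist_force"]; print(s["time"],s["tcp_pos"],F,s["ft_torque"],s["opening"])
print("jig x,y force",F[:2]@[.9007,-.4344],F[:2]@[.4344,.9007])
a=bot.get_image("scene")["frame"][200:320,300:430]
cv2.imwrite("pics/a8.png",cv2.resize(a,None,fx=5,fy=5))
cv2.imwrite("pics/b8.png",cv2.resize(bot.get_image("wrist")["frame"][180:360,200:440],None,fx=3,fy=3))
```

```text
10.8 [ 0.523508   -0.00993862  0.09251187] [-1.54351359 -0.65646807 -6.56937009] [-0.01147539  0.19245244 -0.00966709] 0.025174554235992654
jig x,y force -1.1050729561368682 -1.2617830970209933
```

View pics/a8.png

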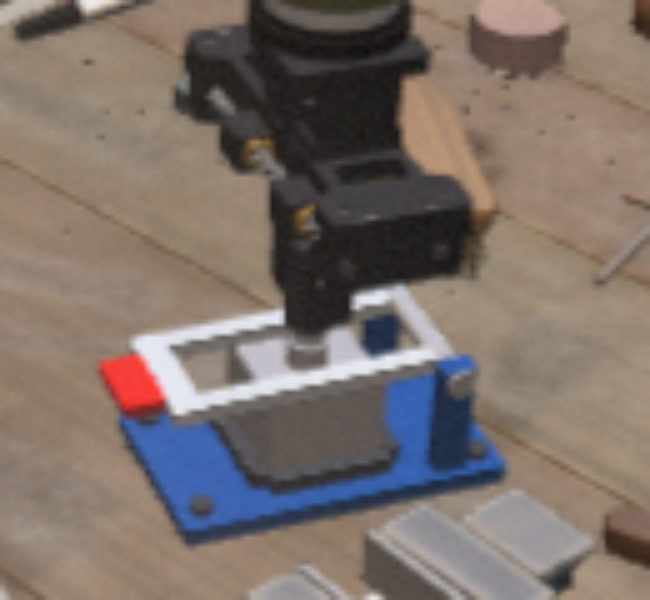

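View pics/b8.png

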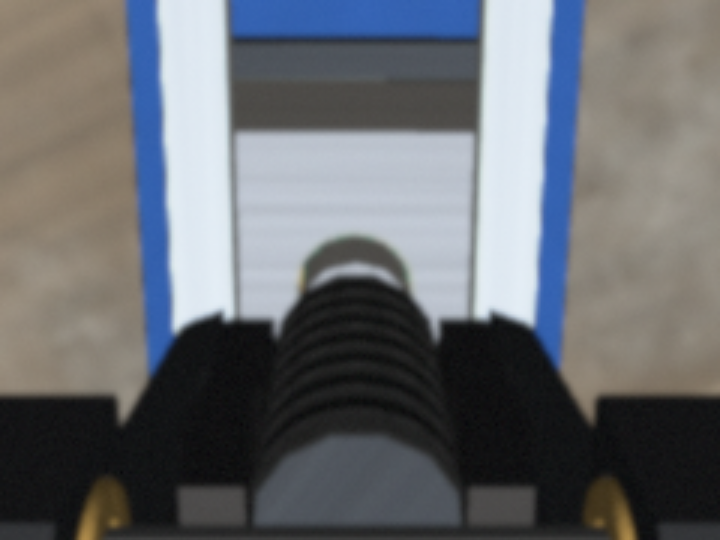

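The shank is rising out of the block (scene crop ≈(308,350)), with the leaf still flat. I'll continue to about 25 mm of rise.

>>> {"fn": "send_rows", "kwargs": {
  "increments": [
    [0,0,0,0,0,0.001,0.02],
    [0,0,0,0,0,0.002,0.02],
    [0,0,0,0,0,0.002,0.02],
    [0,0,0,0,0,0.002,0.02],
    [0,0,0,0,0,0.001,0.02]
  ]
}}

```text
time: 11.4
tcp_pos: [0.5236, -0.01, 0.1005]
orientation: [0.0, 0.223, 0.975, -0.0]
wrist_force: [-0.3, -0.5, -10.0]
opening: 0.0249
```

>>> {"fn": "send_rows", "kwargs": {
  "increments": [
    [0,0,0,0,0,0.002,0.02],
    [0,0,0,0,0,0.002,0.02],
    [0,0,0,0,0,0.0015,0.02],
    [0,0,0,0,0,0.001,0.02],
    [0,0,0,0,0,0,0.02]
  ]
}}

```text
time: 11.9
tcp_pos: [0.5237, -0.01, 0.107]
orientation: [0.0, 0.223, 0.975, -0.0]
wrist_force: [-0.7, -0.5, -6.3]
opening: 0.025
```

Run:
```python
from h import *
s=bot.read_state(); F=s["wrist_force"]; print(s["time"],s["tcp_pos"],F,s["ft_torque"],s["opening"])
d=bot.get_image("scene"); a=d["frame"][200:320,300:430]
cv2.imwrite("pics/a9.png",cv2.resize(a,None,fx=5,fy=5))
cv2.imwrite("pics/a9z.png",cv2.resize(d["frame"][250:290,335:385],None,fx=14,fy=14,interpolation=cv2.INTER_CUBIC))
cv2.imwrite("pics/b9.png",cv2.resize(bot.get_image("wrist")["frame"][180:360,200:440],None,fx=3,fy=3))
for z in (.06,.067,.072,.074,.077,.082): print(z,proj(d,[.523,-.0093,z]))
```

```text
11.9 [ 0.52371084 -0.01002862  0.1070427 ] [-0.69039243 -0.5367117  -6.30787481] [-0.07224072  0.11495779 -0.03942606] 0.02504606090469524
0.06 (np.float64(361.0156368520278), np.float64(271.40976597584176))
0.067 (np.float64(361.17496604463884), np.float64(269.0626997352852))
0.072 (np.float64(361.28930325619916), np.float64(267.3784069519295))
0.074 (np.float64(361.335162632152), np.float64(266.70285596627537))
0.077 (np.float64(361.404085598929), np.float64(265.6875569751085))
0.082 (np.float64(361.51931567733754), np.float64(263.990111437996))
```

View pics/a9.png

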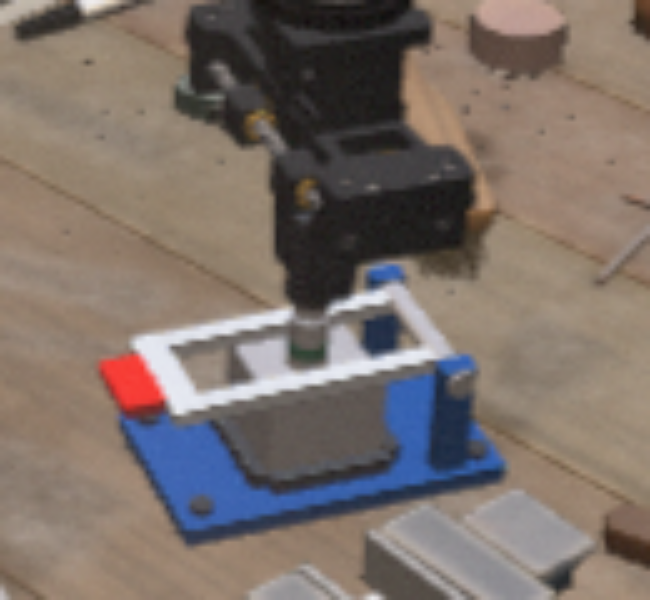

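View pics/a9z.png

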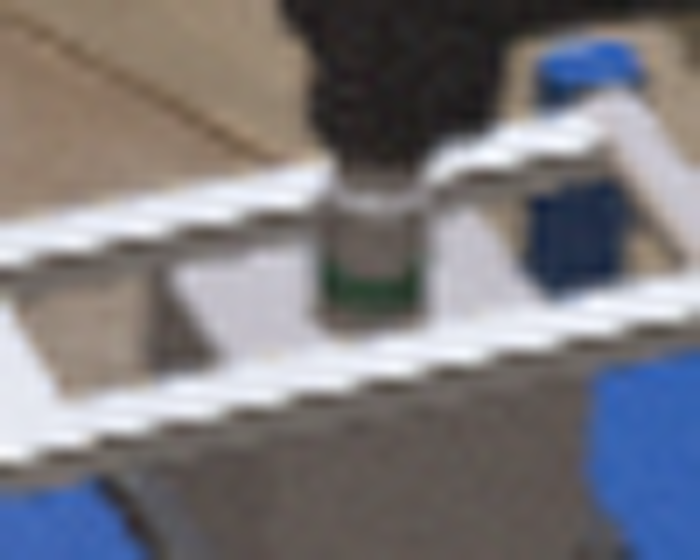

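View pics/b9.png

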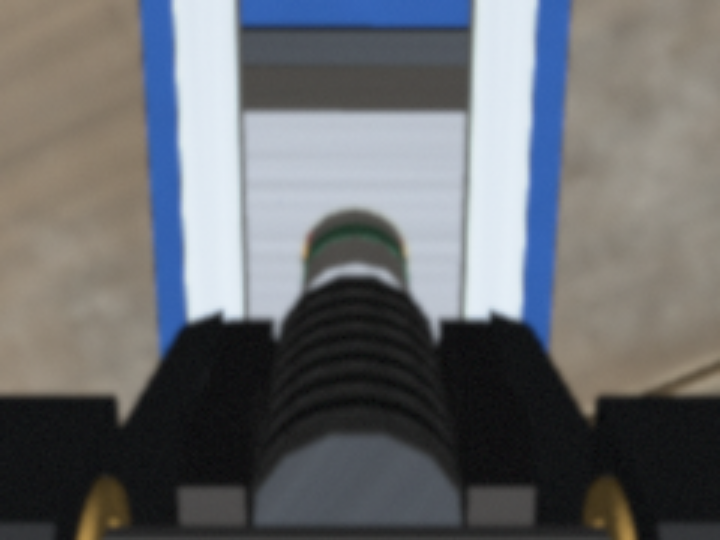

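The green band stands clear (scene zoom ≈(372,285), with bare steel below it down to the mouth) and no red shows. I'll hold briefly, check it is steady, then hand in.

>>> {"fn": "send_rows", "kwargs": {
  "increments": [
    [0,0,0,0,0,0,0.02],
    [0,0,0,0,0,0,0.02],
    [0,0,0,0,0,0,0.02],
    [0,0,0,0,0,0,0.02],
    [0,0,0,0,0,0,0.02]
  ]
}}

```text
time: 12.5
tcp_pos: [0.5237, -0.01, 0.107]
orientation: [0.0, 0.223, 0.975, -0.0]
wrist_force: [0.6, -0.5, -2.6]
opening: 0.0252
```

Run:
```python
from h import *
s=bot.read_state(); print(s["time"],s["tcp_pos"],s["wrist_force"],s["opening"],np.abs(s["joint_velocities"]).max())
f=bot.get_image("scene")["frame"]; z=f[250:290,335:385]
cv2.imwrite("pics/a10z.png",cv2.resize(z,None,fx=14,fy=14,interpolation=cv2.INTER_CUBIC))
if abs(s["tcp_pos"][2]-.107)<.0015: bot.close_job(); print("closed")
```

```text
12.5 [ 0.52374902 -0.01004506  0.10696447] [ 0.60461684 -0.53684294 -2.61262998] 0.0251932861473729 0.0018588184243877046
the job is handed in; nothing more can be done
closed
```

View pics/a10z.png

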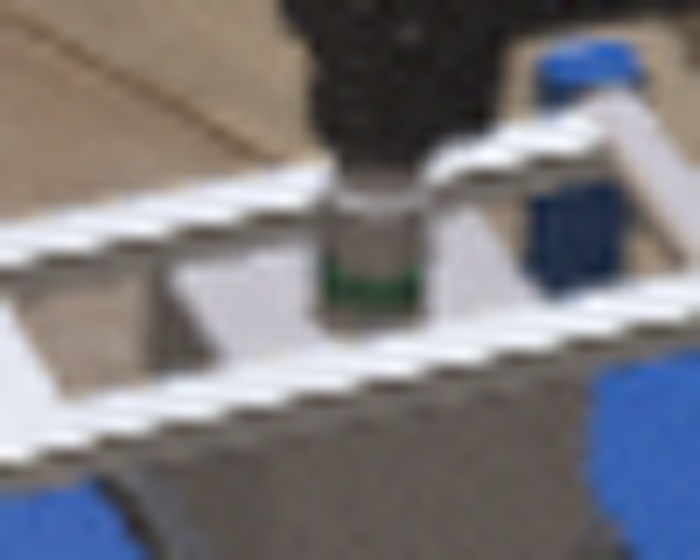

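I pressed the leaf down by its red tab until it met a firm stop at about 31 N. I then gripped the black handle at 40 N and drew the gauge straight up about 24.8 mm (TCP z from 0.082 to 0.107 m). The job is handed in at 12.5 s of the 48 s.

- **Gauge:** in the last pictures the green band is fully out, with bare steel below it, and no red shows. The gripper is holding it still at 25 mm opening.
- **Sideways force:** it read up to about 2.3 N at the grip and during the lift, and about 0.8 N at the end.
- **Leaf and block:** the leaf is still flat, and the block stayed in its nest.
- **Other things on the bench:** nothing else was touched as far as the forces and views show, but I did not re-measure where the bystanders lie.
- **A small mismatch:** the tool read z = 0.069 at the leaf's stop, against the nominal 0.0715. I put this down to calibration and a little give, because the pictures showed the leaf fully down.

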